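# Stamp a name plate and lean it up

## Robot

A 7-joint arm with a two-finger parallel gripper is mounted at the origin on the work surface. World frame = base frame: x ahead of the robot, y to its left, z up, the work surface at z = 0. Lengths are in m, angles in degrees, forces in N, time in s.
With the tool pointing down it reaches from about 0.4 to 0.75 m from the base axis. Payload 19.5 kg.
Tool frame: the origin (TCP) lies midway between the tips of the shut fingers; the grasp point (between the pads) lies 19 mm behind it (grip_depth is the distance from the TCP to the grasp point, in m); z points along the fingers, y is the line along which they close (so a half turn about z gives the same grasp; the last joint's range is limited). The gripper opens to 85 mm and grips with 20 to 120 N. Pads are 22 mm wide; open, the fingers measure 114 mm over their backs; the gripper's body (76 mm by 85 mm) begins 54 mm behind the grasp point. The pads swing forward as they close: fully open they stand 13 mm farther back than shut.
Start: joints at [63.787, 40.479, -1.581, 85.061, 1.261, 54.483, -4.326], TCP at [0.232, -0.526, 0.231] pointing down, gripper open.
Joint ranges: [-155.06, 155.06], [-18.47, 123.98], [-90, 86.84], [0, 140.48], [-83.41, 263.41], [0, 116], [-161.91, 161.91]. Speed limits (degrees/s): [108.29, 108.29, 147.25, 147.25, 172.46, 172.46, 172.46].

## Interface

Orientations are given as a 3x3 rotation matrix whose columns are the frame's x, y, z axes.
In Python, from cell import * gives the robot as it stands.
- The arm moves only by the shell command python3 -m inch 'ROWS'. ROWS is JSON, a list that holds one entry, the list of rows, each a list of 7 numbers: the shift along the tool's x, y, z in mm, then the turn, a rotation vector about the tool's x, y, z in degrees, then the finger opening in mm, from 0 to 85.4. In form: [[[dx, dy, dz, rx, ry, rz, fingers], ...]]. A call has 1 to 5 rows; each row shifts and turns the commanded pose from where the row before left it, along the tool's axes as they then stand; what a row does not reach is not made up. A row lasts 1/10 s, in which the tool goes at most 50 mm and 8.59 degrees, less where a joint would pass 70% of its speed; a pose out of reach is approached as far as the arm can. A call is refused whole if a number of a shift passes 50 or a number of a turn 8.59, either way. A call with a gripper value outside its range is refused whole. The fingers move at their own pace and stop on an object; the grip force is fixed at half the most. Time passes only in rows, so rows that do not move let the fingers close. It gives the time, the measured TCP pose, the force, the opening and the grip force at its end, in the units of the state.
- sense(): the state, without advancing time (a new reading comes with each control period).
- capture(name): name is "scene" or "top"; returns a dict with "image" (400x640x3 uint8, red, green, blue), "z_map" (400x640 float32, m along the optical axis (not along the pixel's ray), 0 where there is no reading), "K" (3x3 intrinsics, pixels), "rvec" (rotation vector, rad) and "tvec" (3), from world to camera coordinates, as OpenCV has them. Camera axes: x right, y down, z forward; pixel columns grow to the right and rows downward; lengths in m; the calibration is good to about 2 mm. A picture is of the moment at which its call begins.
- sign_off(): hands the job in; it is judged then, once.
The state is a dict: "time": time; "joint_positions": joint angles; "joint_vel": joint speeds; "joint_torque": joint torques, N m; "tcp_pos": TCP position; "orientation": TCP orientation; "ft_force": force on the tool from outside, world axes, zero at the start; "torque": the same for the moment, N m; "gripper_width": finger opening in m; "finger_force": force on a finger pad.
Only numpy, scipy, OpenCV 4.12 (cv2) and the standard library are available. Lean on these libraries where they do the work, as an engineer would, in place of code of your own. Each camera call takes 0.05 s, during which the arm holds its last target. There are 200 camera calls.

## Task

Lay the aluminium name plate flat and straight on the bed of the marking press, with the scribed square at its plain end centred under the ram, and let go of it. Push the press lever down to its stop and let it spring all the way back up, with the plate staying put. Then take the plate out and lean it at roughly 45 degrees, squarely against any side of the square wooden rest post: plain end down on the bench, holed end up, scribed face upward; do not disturb the mug, the stand or the pliers.

Things in the scene. Friction and masses are not known exactly. Their poses are not given: they have to be found in the camera images.
- plate: flat aluminium name plate, 130 (x) by 60 (y) by 6 mm (z), about 0.13 kg, starting flat on the wooden bench pin. Origin: centre of its underside. x runs along its length: the -x end has a 10 mm hanging hole (centre 53 mm from the origin), the +x end is plain; z is up out of the scribed face
- mark (a point): centre of the small dark scribed square (15 mm) on the plate's upper face, on its centreline, 20 mm from the plain end (45 mm from the plate's origin along +x): where the press must stamp
- foot (a point): middle of the lower edge of the plate's plain (+x) end, on its underside, 65 mm from the plate's origin
- pin: wooden bench pin, fixed: block 40 mm wide (y), 110 mm long (x), 25 mm tall, with a slot between two prongs at +x. Origin: centre of its underside. The plate lies on it, overhanging by 10 mm on both long sides, its centre over the pin's centre to a few mm
- press: grey marking press, fixed. Origin on the bench on the ram's axis, z up, open side to -x. Base plate 110 mm wide (y), x -100 to 90, 12 mm thick. Steel bed 44 mm wide (the plate overhangs it both sides), x -75 to 40, flat top at z = 40 mm. Head above: x -23 to 77, y -28 to 28, z 99 to 151 mm; raised ram's tip 32 mm above the bed; column behind from x = 27 mm
- die (a point): point on the ram's axis at the height of the upper face of a loaded plate (z = 46 mm). The plate goes in lengthwise from the press's -x side, plain (+x) end first, its x along the press's x, and then ends 20 mm past this axis
- lever (a joint): press lever, rad: 0 = up (sprung rest), 0.8 = down at its stop (0.74 and more counts), springs back when let go. Turns about a level line along the press's x through (0, -33, 128) mm of the press frame; sticks out to the press's -y side, 0.4 rad above level at 0, 0.4 rad below at 0.8. About 10 N on the paddle at the stop
- paddle (a point): middle of the top face of the lever's flat black paddle (34 by 60 mm, 14 mm thick), 132 mm from the hinge line: push down here; it moves with the lever (108 mm lower at the stop)
- rest: square wooden rest post fixed upright on the bench, 42 by 42 mm, 66 mm tall, narrower than the plate. Origin: centre of its underside; its sides face its own x and y axes
- mug: black mug, 80 mm across, 90 mm tall, origin at its underside; bystander
- stand: stepped dark steel stand, 68 mm across, 65 mm tall, origin at its underside; bystander
- pliers: pliers with red handles lying on the bench, about 160 by 55 mm, 12 mm high, origin on the bench near their middle; bystander
Mind the look-alikes: they are no part of the job. Of the things like the rest, leave any that is black; of the rest the larger one is meant.

How it is judged:
By the outcome, as a careful person would: the job done as asked, in the order asked, and still so for the second after the job is handed in, with the robot touching nothing.
It also fails if it takes over 70 s, if anything falls off the work surface, if the arm or the gripper's body presses on something with over 40 N, if the wrist force passes 120 N, or if a joint passes its speed limit or range.

## Working session

There is one attempt and no reset: what is moved stays moved. The work goes in short steps, Python scripts to look and compute and a shell command to move; the robot and the scene stay as the last step left them, time stands still between calls to the robot, and variables do not carry over. Pictures are saved under pics/ and viewed, at most 10 in all, crops included, and the job is handed in when it is done.

```bash
mkdir -p pics; ls
python3 - <<'E'
from cell import *
import cv2,numpy as np
for n in("scene","top"):
    d=capture(n);cv2.imwrite(f"pics/{n}0.png",d["image"][:,:,::-1]);np.savez(f"{n}0.npz",**d)
    R=cv2.Rodrigues(d["rvec"])[0];print(n,d["K"].round(1).tolist(),(-R.T@d["tvec"]).round(3),R.round(2).tolist())
s=sense();print(s["tcp_pos"],s["orientation"],s["gripper_width"],s["time"])
E
```

```text
pics
scene [[505.4, 0.0, 321.2], [0.0, 505.4, 195.7], [0.0, 0.0, 1.0]] [0.984 0.817 0.912] [[-0.9, 0.43, 0.02], [0.25, 0.57, -0.78], [-0.34, -0.7, -0.63]]
top [[384.8, 0.0, 320.9], [0.0, 384.8, 194.4], [0.0, 0.0, 1.0]] [ 0.421 -0.021  1.171] [[0.0, -1.0, 0.02], [-0.99, -0.01, -0.14], [0.14, -0.01, -0.99]]
[ 0.23216576 -0.52577851  0.23085937] [[ 9.14790533e-01  4.03928351e-01 -4.10464063e-04]
 [ 4.03928559e-01 -9.14790024e-01  9.64562229e-04]
 [ 1.41256003e-05 -1.04817055e-03 -9.99999451e-01]] 0.08551808031561996 0.1
```

View pics/scene0.png

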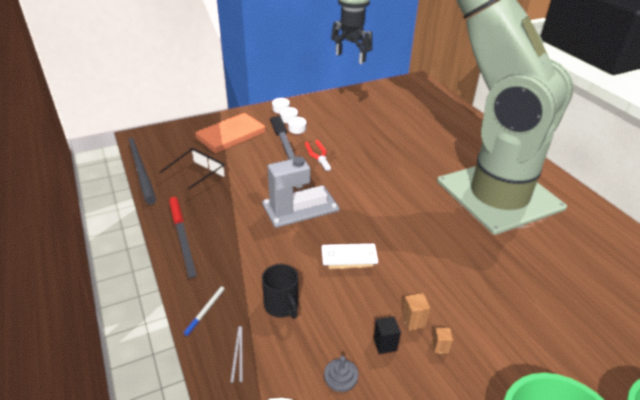

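View pics/top0.png

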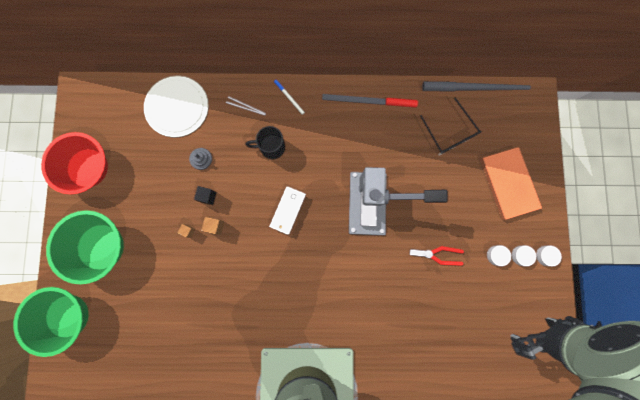

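The top view shows the plate at (287,210), and the press at (370,200) with its lever out to the right. Three blocks could be the rest: black at (205,195), large orange at (210,226) and small orange at (184,231). The large orange one fits, since black is excluded and the larger of the others is meant. I'll confirm that in a crop and measure.

```bash
cat > h.py <<'E'
import cv2,numpy as np
def cam(d):
    R=cv2.Rodrigues(d["rvec"])[0];return d["K"],R,d["tvec"].reshape(3)
def onplane(d,uv,z):
    K,R,t=cam(d);uv=np.atleast_2d(uv).astype(float)
    r=np.c_[uv,np.ones(len(uv))]@np.linalg.inv(K).T@R;c=-R.T@t
    return c+r*((z-c[2])/r[:,2])[:,None]
def cloud(d):
    K,R,t=cam(d);z=d["z_map"];v,u=np.mgrid[:400,:640]
    p=np.stack([(u-K[0,2])/K[0,0]*z,(v-K[1,2])/K[1,1]*z,z],-1)
    return (p-t)@R
def rect(d,m,z):
    c=max(cv2.findContours(m.astype(np.uint8),0,1)[0],key=cv2.contourArea).reshape(-1,2)
    w=onplane(d,c,z)[:,:2]*1000
    return cv2.minAreaRect(w.astype(np.float32)),len(c)
E
python3 - <<'E'
from h import *
t=dict(np.load("top0.npz"));s=dict(np.load("scene0.npz"))
I=t["image"];P=cloud(t);a=I.astype(int)
def crop(d,x,y,w,h,k):return cv2.resize(d["image"][y:y+h,x:x+w,::-1],None,fx=k,fy=k,interpolation=cv2.INTER_CUBIC)
A=crop(t,170,165,150,80,5);B=crop(t,340,160,120,100,4);C=crop(s,310,235,75,50,4)
o=np.zeros((600,750,3),np.uint8)
A=cv2.resize(A,(525,280));o[:280,:525]=A;B=B[:320,:440];o[280:600,:440]=B;o[280:480,445:745]=C
cv2.imwrite("pics/crop.png",o)
v,u=np.mgrid[:400,:640]
def box(x,y,w,h):return (u>=x)&(u<x+w)&(v>=y)&(v<y+h)
Z=P[...,2];print("bench z",np.median(Z[290:310,280:340]))
def rep(n,m,z=None):
    zz=np.median(Z[m]) if z is None else z
    print(n,m.sum(),"zmed %.3f"%np.median(Z[m]),rect(t,m,zz))
rep("plate",box(260,175,55,70)&(Z>.02)&(a.min(-1)>120),.031)
rep("rest",box(198,214,26,26)&(Z>.055),.066)
rep("small",box(175,222,20,18)&(Z>.02))
rep("base",box(340,165,50,75)&(Z>.006)&(Z<.02),.012)
rep("bed",box(345,195,45,45)&(abs(Z-.04)<.008),.04)
rep("head",box(350,160,45,55)&(Z>.14)&(Z<.165),.151)
rep("lever",box(390,180,60,30)&(Z>.1))
rep("paddle",box(424,185,26,22)&(Z>.15))
rep("mug",box(250,120,40,45)&(Z>.07))
rep("stand",box(185,145,30,30)&(Z>.01))
rep("pliers",box(405,240,65,30)&((a[...,0]>150)&(a[...,1]<90)|(a.min(-1)>150)),.01)
E
```

```text
bench z -0.00023107474575446497
plate 887 zmed 0.031 (((531.0682373046875, 63.403873443603516), (60.20820236206055, 129.65350341796875), 67.99433898925781), 115)
rest 230 zmed 0.065 (((483.2588806152344, 280.04345703125), (45.401248931884766, 41.738258361816406), 79.3271484375), 55)
small 143 zmed 0.046 (((467.8578186035156, 357.0281677246094), (37.235965728759766, 31.70535659790039), 64.28661346435547), 38)
base 1074 zmed 0.012 (((556.6781616210938, -176.6482696533203), (106.51956939697266, 189.552001953125), 89.71012878417969), 232)
bed 314 zmed 0.039 (((530.969970703125, -176.91702270507812), (44.17012023925781, 89.16455078125), 87.57123565673828), 87)
head 814 zmed 0.150 (((586.6747436523438, -191.82894897460938), (83.1683578491211, 99.88838195800781), 87.52751922607422), 135)
lever 523 zmed 0.178 (((554.5801391601562, -289.753173828125), (34.3145751953125, 148.0126495361328), 0.41872531175613403), 131)
paddle 301 zmed 0.186 (((553.8511352539062, -331.6816711425781), (34.044681549072266, 58.753746032714844), 0.4186965227127075), 68)
mug 231 zmed 0.087 (((729.777587890625, 115.09620666503906), (82.13707733154297, 80.21634674072266), 50.959564208984375), 86)
stand 335 zmed 0.022 (((686.849853515625, 331.12042236328125), (64.47997283935547, 63.7596435546875), 45.7130012512207), 71)
pliers 431 zmed 0.010 (((403.290283203125, -385.57794189453125), (160.4574432373047, 56.75872039794922), 85.92101287841797), 176)
```

View pics/crop.png

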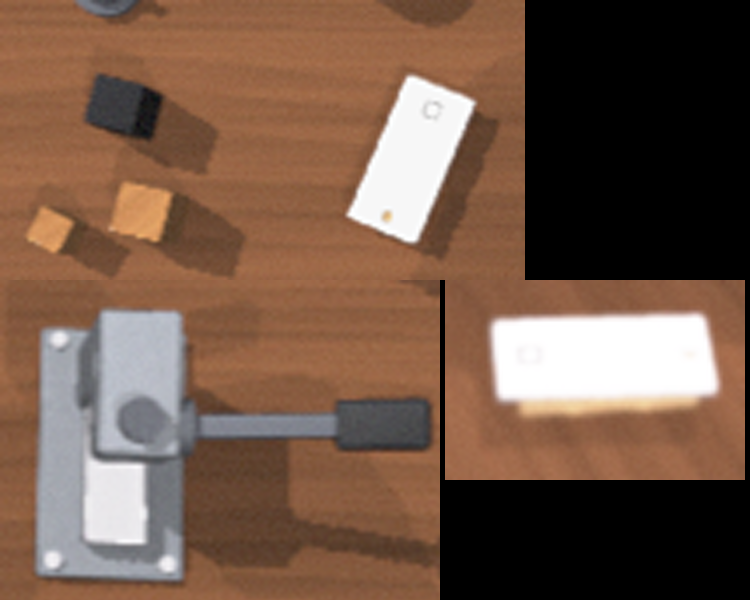

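The crop confirms it: the large orange block at (210,226) is the rest, against black at (205,195) and the smaller orange one at (184,231). On the plate, the hole is at about (281,226), nearer the robot, and the scribed square is at about (293,197), so the plate's yaw is about -22°. Next I'll refine the press and rest angles.

```bash
cat > m.py <<'E'
from h import *
t=dict(np.load("top0.npz"));s=dict(np.load("scene0.npz"))
v,u=np.mgrid[:400,:640]
def box(x,y,w,h):return (u>=x)&(u<x+w)&(v>=y)&(v<y+h)
def up(d,m,z):
    M=cv2.resize(m.astype(np.float32),None,fx=8,fy=8,interpolation=cv2.INTER_LINEAR);M=cv2.GaussianBlur(M,(0,0),6)>.5
    c=max(cv2.findContours(M.astype(np.uint8),0,1)[0],key=cv2.contourArea).reshape(-1,2)
    w=(onplane(d,(c+.5)/8-.5,z)[:,:2]*1000).astype(np.float32)
    mo=cv2.moments(w.reshape(-1,1,2));cx,cy=mo['m10']/mo['m00'],mo['m01']/mo['m00']
    th=.5*np.degrees(np.arctan2(2*mo['mu11'],mo['mu20']-mo['mu02']))
    return cv2.minAreaRect(w),(round(cx,1),round(cy,1)),round(th,1)
if __name__=="__main__":
    Pt,Ps=cloud(t),cloud(s)
    for n,d,P in(("top",t,Pt),("scene",s,Ps)):
        Z=P[...,2];X=P[...,0];Y=P[...,1]
        def near(x,y,r):return np.hypot(X-x,Y-y)<r
        print(n,"rest",up(d,near(.483,.28,.036)&(Z>.06)&(Z<.07),.066))
        print(n,"plate",up(d,near(.531,.063,.1)&(Z>.028)&(Z<.035),.031))
        print(n,"bed",up(d,near(.53,-.177,.06)&(Z>.033)&(Z<.046),.04))
        m=near(.55,-.33,.08)&(Z>.155);q=P[m];print(n,"paddle",m.sum(),up(d,m&(Y<-.3),.18),q[:,2].min(),q[:,2].max())
        print(n,"head",up(d,near(.59,-.18,.1)&(Z>.146)&(Z<.156)&(Y>-.215),.151))
    a=t["image"].astype(int)
    for c in((353,230),(382,231),(355,175)):
        m=box(c[0]-3,c[1]-3,7,7);w=np.where(m,np.clip(a.min(-1)-170,0,None),0);uv=np.array([(u*w).sum(),(v*w).sum()])/w.sum()
        print("screw",uv.round(2),(onplane(t,uv,.013)*1000).round(1),Pt[c[1],c[0],2])
    a2=up(t,box(260,175,55,70)&(a.min(-1)>140),.031);print("plate rgb",a2)
    # hole, mark
    g=np.where(box(277,221,9,9),np.clip(200-a[...,2],0,None),0);uv=np.array([(u*g).sum(),(v*g).sum()])/g.sum();print("hole",uv,onplane(t,uv,.031)*1000)
E
python3 m.py
```

```text
top rest (((483.1221618652344, 280.2982177734375), (43.85157012939453, 42.945125579833984), 77.85926818847656), (483.0, 280.2), np.float64(-87.6))
top plate (((531.1670532226562, 63.392555236816406), (61.22291946411133, 130.42771911621094), 68.22994232177734), (532.0, 63.5), np.float64(-21.9))
top bed (((517.8385009765625, -176.827392578125), (44.59154510498047, 64.35008239746094), 88.7230453491211), (516.0, -176.6), np.float64(0.9))
top paddle 423 (((555.9742431640625, -330.5960693359375), (33.947898864746094, 67.1814956665039), 0.3890298306941986), (556.0, -331.6), np.float64(-88.5)) 0.15503747376863203 0.2013425177244441
top head (((587.5145263671875, -182.48609924316406), (63.90859603881836, 99.95346069335938), 89.4122543334961), (587.0, -179.7), np.float64(0.1))
scene rest (((484.7275085449219, 281.6781311035156), (47.96536636352539, 45.21992492675781), 79.17567443847656), (484.7, 281.5), np.float64(62.5))
scene plate (((531.1836547851562, 62.77278518676758), (67.79217529296875, 131.26455688476562), 68.0117416381836), (530.6, 63.0), np.float64(-22.0))
scene bed (((536.4052734375
[... 192 characters left out ...]
98291016, 37.01272201538086), 79.97930145263672), (554.9, -339.1), np.float64(78.2)) 0.15510675503493657 0.1998378537050251
scene head (((589.8762817382812, -180.42147827148438), (73.08358001708984, 101.72090148925781), 87.72000122070312), (596.5, -175.4), np.float64(-14.5))
screw [352.63 229.34] [[ 475.8 -133.8   13. ]] 0.015675338396630958
screw [381.48 230.56] [[ 472.6 -220.7   13. ]] 0.017894448366396604
screw [354.24 174.24] [[ 644.2 -139.8   13. ]] 0.017203395367615983
plate rgb (((531.919677734375, 62.38340759277344), (65.0914077758789, 134.20144653320312), 68.00639343261719), (531.9, 62.5), np.float64(-22.2))
hole [280.08118081 226.29889299] [[482.67498767  82.46802446  31.        ]]
```

```bash
cat > go.py <<'E'
# go.py x y z(mm) toolx_yaw [tilt rotvec world deg x3] -> remaining shift (tool axes mm), turn (tool axes deg)
import sys,numpy as np
from scipy.spatial.transform import Rotation as Ro
from cell import *
s=sense();p=np.array(s["tcp_pos"])*1000;R=np.array(s["orientation"])
a=[float(x) for x in sys.argv[1:]]
y=np.radians(a[3]);T=np.array([[np.cos(y),np.sin(y),0],[np.sin(y),-np.cos(y),0],[0,0,-1]])
if len(a)>4:T=Ro.from_rotvec(a[4:7],degrees=True).as_matrix()@T
print("tcp",p.round(1),"xyaw %.2f"%np.degrees(np.arctan2(R[1,0],R[0,0])),"t",s["time"],"w",round(s["gripper_width"]*1000,1))
print("turn",Ro.from_matrix(R.T@T).as_rotvec(degrees=True).round(2),"shift now",(R.T@(np.array(a[:3])-p)).round(1),"shift after turn",(T.T@(np.array(a[:3])-p)).round(1))
print("j",np.round(s["joint_positions"],1),"F",np.round(s["ft_force"],1))
E
for i in 1 2 3; do python3 -m inch '[[[0,0,0,0,0,-8.5,85],[0,0,0,0,0,-8.5,85],[0,0,0,0,0,-8.5,85],[0,0,0,0,0,-8.5,85],[0,0,0,0,0,-8.5,85]]]' | tail -c 600; done; python3 go.py 496 77.4 120 158
```

```text
time: 0.6
tcp_pos: [0.2321, -0.5259, 0.231]
orientation: [[0.396, 0.918, -0.0], [0.918, -0.396, 0.0], [0.0, -0.0, -1.0]]
ft_force: [-1.0, 0.1, 0.1]
gripper_width: 0.0845
finger_force: 0.0
time: 1.1
tcp_pos: [0.2321, -0.5259, 0.231]
orientation: [[-0.328, 0.945, -0.0], [0.945, 0.328, 0.001], [0.001, -0.0, -1.0]]
ft_force: [0.1, 0.6, 0.1]
gripper_width: 0.0851
finger_force: 0.0
time: 1.6
tcp_pos: [0.2321, -0.5259, 0.231]
orientation: [[-0.88, 0.475, -0.0], [0.475, 0.88, 0.0], [0.0, 0.0, -1.0]]
ft_force: [-0.4, -0.1, -0.4]
gripper_width: 0.0851
finger_force: 0.0
tcp [ 232.1 -525.9  231. ] xyaw 151.67 t 1.6 w 85.1
turn [ 0.02 -0.02 -6.33] shift now [ 54.  656.2 111.3] shift after turn [-18.6 658.2 111. ]
j [ 81.6  44.2 -38.7  84.4  29.6  61.9  98.4] F [-0.4 -0.1 -0.4]
```

```bash
python3 -m inch '[[[0,0,0,0,0,-6.3,85]]]' >/dev/null; for i in 1 2 3; do python3 -m inch '[[[-1.2,43.8,5,0,0,0,85],[-1.2,43.8,5,0,0,0,85],[-1.2,43.8,5,0,0,0,85],[-1.2,43.8,5,0,0,0,85],[-1.2,43.8,5,0,0,0,85]]]' | sed -n 1,2p; done; python3 -m inch '[[[0,0,0,0,0,0,85],[0,0,0,0,0,0,85]]]' >/dev/null; python3 go.py 496 77.4 6 158
```

```text
time: 2.2
tcp_pos: [0.3213, -0.3242, 0.2061]
time: 2.7
tcp_pos: [0.4105, -0.1239, 0.181]
time: 3.2
tcp_pos: [0.4994, 0.0765, 0.1559]
tcp [498.8  75.2 155.9] xyaw 157.70 t 3.4 w 84.6
turn [-0.02 -0.04 -0.3 ] shift now [  3.3   1.  149.9] shift after turn [  3.4   1.  149.9]
j [  3.6  43.1 -28.8 104.6  30.6  40.3  25.1] F [-0.1 -0.8 -0.4]
```

```bash
python3 -m inch '[[[3.4,1,30,0,0,-0.3,85],[0,0,40,0,0,0,85],[0,0,40,0,0,0,85],[0,0,25,0,0,0,85],[0,0,14,0,0,0,85]]]'; python3 -m inch '[[[0,0,0,0,0,0,50],[0,0,0,0,0,0,50],[0,0,0,0,0,0,50],[0,0,0,0,0,0,50],[0,0,0,0,0,0,50]]]'
```

```text
time: 3.9
tcp_pos: [0.4953, 0.0755, 0.0055]
orientation: [[-0.926, 0.377, -0.002], [0.377, 0.926, -0.001], [0.002, -0.002, -1.0]]
ft_force: [0.1, 0.9, 0.4]
gripper_width: 0.0848
finger_force: 0.0
time: 4.4
tcp_pos: [0.4967, 0.0765, 0.0083]
orientation: [[-0.926, 0.377, 0.001], [0.377, 0.926, -0.0], [-0.001, 0.0, -1.0]]
ft_force: [-1.0, -1.1, 9.9]
gripper_width: 0.0583
finger_force: 65.2
```

```bash
python3 -m inch '[[[0,0,0,0,0,0,50],[0,0,0,0,0,0,50],[0,0,-4,0,0,0,50],[0,0,-10,0,0,0,50],[0,0,-20,0,0,0,50]]]'; python3 go.py 0 0 0 158
python3 - <<'E'
from cell import *
import cv2,numpy as np
for n in("scene","top"):
    d=capture(n);np.savez(f"{n}1.npz",**d)
    if n=="scene":cv2.imwrite("pics/s1.png",cv2.resize(d["image"][200:300,280:430,::-1],None,fx=4,fy=4))
E
```

```text
time: 4.9
tcp_pos: [0.4958, 0.0769, 0.0417]
orientation: [[-0.927, 0.376, -0.001], [0.376, 0.927, -0.0], [0.001, -0.001, -1.0]]
ft_force: [0.7, -0.6, -1.0]
gripper_width: 0.0583
finger_force: 64.7
tcp [495.8  76.9  41.7] xyaw 157.94 t 4.9 w 58.3
turn [-0.03 -0.07 -0.06] shift now [ 430.6 -257.5   42.4] shift after turn [ 430.9 -257.1   41.7]
j [ -2.2  53.6 -18.8 109.6  40.4  23.6  16.3] F [ 0.7 -0.6 -1. ]
```

View pics/s1.png

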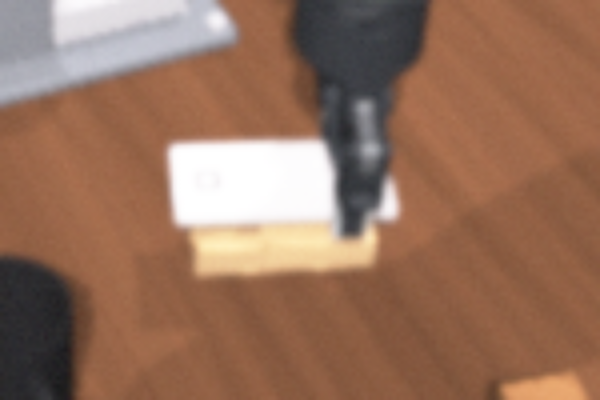

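The plate is held level by its holed end and lifted off the pin. Next it goes to the press entry.

```bash
python3 -m inch '[[[0,0,-40,0,0,0,50],[0,0,-38,0,0,-6.7,50],[0,0,0,0,0,-6.6,50],[0,0,0,0,0,-6.6,50],[0,0,0,0,0,0,50]]]'; python3 go.py 420 -50 120 177.9; python3 go.py 420 -174.1 120 177.9
```

```text
time: 5.5
tcp_pos: [0.4962, 0.0766, 0.1194]
orientation: [[-0.999, 0.036, 0.0], [0.036, 0.999, 0.0], [0.0, 0.0, -1.0]]
ft_force: [0.1, -0.1, -1.3]
gripper_width: 0.0584
finger_force: 65.9
tcp [496.2  76.6 119.4] xyaw 177.92 t 5.5 w 58.4
turn [ 0.01 -0.    0.02] shift now [  71.6 -129.3   -0.6] shift after turn [  71.5 -129.3   -0.6]
j [  5.   47.3 -32.3 107.   40.   37.6  36.1] F [ 0.1 -0.1 -1.3]
tcp [496.2  76.6 119.4] xyaw 177.92 t 5.5 w 58.4
turn [ 0.01 -0.    0.02] shift now [  67.1 -253.3   -0.7] shift after turn [  67.  -253.3   -0.6]
j [  5.   47.3 -32.3 107.   40.   37.6  36.1] F [ 0.1 -0.1 -1.3]
```

```bash
python3 -m inch '[[[18,-32,0,0,0,0,50],[18,-32,0,0,0,0,50],[18,-32,0,0,0,0,50],[17,-33,0,0,0,0,50],[-1,-31,0,0,0,0,50]]]'|sed -n 1,2p; python3 -m inch '[[[-1,-31,0,0,0,0,50],[-1,-31,0,0,0,0,50],[-1,-31,0,0,0,0,50],[0,0,0,0,0,0,50],[0,0,0,0,0,0,50]]]'; python3 go.py 420.3 -174.1 32 177.9
```

```text
time: 6.0
tcp_pos: [0.4182, -0.0815, 0.1194]
time: 6.5
tcp_pos: [0.4195, -0.1735, 0.1191]
orientation: [[-0.999, 0.042, -0.0], [0.042, 0.999, 0.001], [0.0, 0.001, -1.0]]
ft_force: [0.2, 0.7, -1.3]
gripper_width: 0.0585
finger_force: 65.9
tcp [ 419.5 -173.5  119.1] xyaw 177.59 t 6.5 w 58.5
turn [ 0.03 -0.02 -0.31] shift now [-0.9 -0.6 87.1] shift after turn [-0.8 -0.6 87.1]
j [ 37.2  45.  -33.5 116.4  46.4  32.6  58.2] F [ 0.2  0.7 -1.3]
```

```bash
python3 -m inch '[[[-0.8,-0.6,20,0,0,-0.2,50],[0,0,25,0,0,0,50],[0,0,25,0,0,0,50],[0,0,12,0,0,0,50],[0,0,0,0,0,0,50]]]'; python3 go.py 480.3 -176.3 30 177.9;  python3 - <<'E'
from cell import *
from m import *
for n in("scene","top"):
    d=capture(n);np.savez(f"{n}2.npz",**d);P=cloud(d);X,Y,Z=np.moveaxis(P,-1,0)
    m=(d["image"].min(-1)>140)&(X>.38)&(X<.55)&(abs(Y+.175)<.05)&(abs(Z-.06)<.012)
    print(n,m.sum(),np.median(Z[m]))
    for z in(.060,):print(up(d,m,z))
    # edges at plate: for slices of x, y extents
    q=P[m]
    for x in(.45,.465,.48,.495,.51):
        k=q[abs(q[:,0]-x)<.004]
        if len(k):print(x,(k[:,1].min()*1000).round(1),(k[:,1].max()*1000).round(1),len(k))
    print("xmax",np.sort(q[:,0])[-6:].round(4))
d=np.load("scene2.npz")["image"];e=np.load("top2.npz")["image"]
cv2.imwrite("pics/c2.png",np.hstack([cv2.resize(d[150:230,240:360,::-1],(600,400))[:,:],])) if 0 else cv2.imwrite("pics/c2.png",np.hstack([cv2.resize(d[150:240,250:350,::-1],(400,360),interpolation=2),cv2.resize(e[155:245,330:430,::-1],(400,360),interpolation=2)]))
E
```

```text
time: 7.0
tcp_pos: [0.4202, -0.1724, 0.0363]
orientation: [[-0.999, 0.034, -0.002], [0.034, 0.999, 0.001], [0.002, 0.001, -1.0]]
ft_force: [-0.9, 1.0, -1.1]
gripper_width: 0.0584
finger_force: 65.8
tcp [ 420.2 -172.4   36.3] xyaw 178.06 t 7.0 w 58.4
turn [ 0.05 -0.12  0.16] shift now [-60.2  -1.8   6.2] shift after turn [-60.2  -1.6   6.3]
j [ 29.8  53.1 -20.6 119.1  60.   19.   46.5] F [-0.9  1.  -1.1]
scene 594 0.0606419577413499
(((470.4224853515625, -173.6522979736328), (83.77540588378906, 115.05110168457031), 80.19706726074219), (470.2, -172.5), np.float64(4.0))
0.45 -201.0 -142.5 44
0.465 -204.7 -142.1 46
0.48 -204.8 -139.6 43
0.495 -207.8 -141.8 43
0.51 -207.2 -142.3 45
xmax [0.5231 0.5231 0.5236 0.5237 0.5237 0.5249]
top 374 0.05893646978430368
(((485.78436279296875, -173.91171264648438), (60.69233322143555, 78.27883911132812), 89.5350112915039), (495.1, -168.9), np.float64(-41.0))
0.45 -150.4 -144.3 6
0.465 -164.8 -144.8 18
0.48 -188.3 -144.7 44
0.495 -203.5 -144.8 59
0.51 -203.5 -144.9 63
xmax [0.5214 0.5215 0.5216 0.5239 0.5242 0.5242]
```

View pics/c2.png

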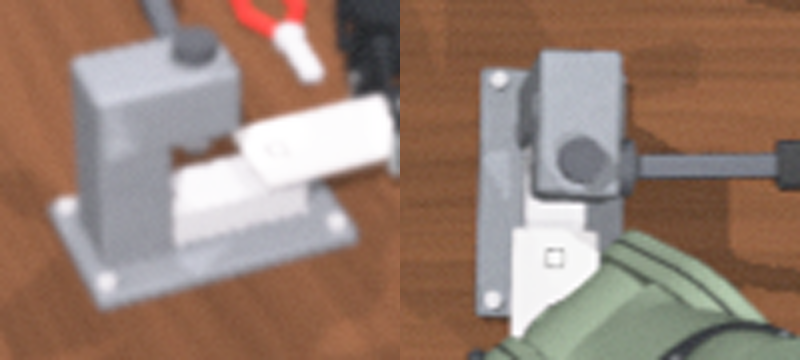

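Run:
```python
from m import *
d=dict(np.load("top2.npz"));a=d["image"].astype(float).min(-1);P=cloud(d)
def cen(c,r,lo,P=P):
    m=box(c[0]-r,c[1]-r,2*r+1,2*r+1);w=np.where(m,np.clip(lo-a,0,None),0);return np.array([(u*w).sum(),(v*w).sum()])/w.sum()
uv=cen((368,219),4,225);print("mark",uv,onplane(d,uv,.0598)*1000,a[215:224,364:374].astype(int).tolist())
m=box(366,186,20,17)&(P[...,2]>.156);print("cap",m.sum(),P[m].mean(0)*1000,P[m].min(0)*1000,P[m].max(0)*1000)
z=np.median(P[m][:,2]);print(z,up(d,m,z)[:2])
s=dict(np.load("scene2.npz"));Q=cloud(s);m=(Q[...,2]>.156)&(np.hypot(Q[...,0]-.56,Q[...,1]+.18)<.03)
print("scap",m.sum(),up(s,m&(Q[...,2]>z-.004),z)[:2])
```

```text
mark [367.93004115 218.79835391] [[ 504.27793238 -173.81918363   59.8       ]] [[246, 247, 247, 247, 247, 247, 247, 247, 247, 247], [246, 247, 247, 246, 247, 247, 246, 247, 247, 247], [246, 246, 218, 179, 200, 209, 194, 239, 247, 247], [246, 245, 222, 240, 249, 249, 225, 237, 247, 247], [246, 243, 219, 242, 249, 249, 230, 238, 247, 247], [244, 240, 214, 236, 248, 247, 222, 237, 247, 247], [244, 239, 210, 195, 210, 214, 201, 240, 247, 247], [244, 244, 241, 238, 239, 239, 239, 246, 247, 247], [244, 244, 245, 246, 247, 247, 247, 247, 247, 247]]
cap 109 [ 561.16195348 -178.19791494  162.28576086] [ 546.56183844 -193.01640975  156.04570107] [ 585.01886572 -163.62347493  167.96546628]
0.16237106617982447 (((560.7360229492188, -178.18032836914062), (29.513225555419922, 31.21207046508789), 26.825971603393555), (561.0, -178.3))
scap 99 (((560.5220336914062, -179.439697265625), (37.313873291015625, 33.40262985229492), 36.50961685180664), (561.2, -179.2))
```

```bash
python3 -m inch '[[[-6,-2.4,3,0,0,0.15,50],[-12,0,3,0,0,0,50],[-13,0,0,0,0,0,50],[-13,0,0,0,0,0,50],[-10,0,0,0,0,0,50]]]' | sed -n 1,4p; python3 -m inch '[[[-4,0,0,0,0,0,50],[0,0,0,0,0,0,50],[0,0,0,0,0,0,50]]]'; python3 go.py 478.2 -176.9 26 177.9
```

```text
time: 7.6
tcp_pos: [0.4755, -0.1786, 0.0319]
orientation: [[-0.999, 0.038, 0.001], [0.038, 0.999, 0.001], [-0.001, 0.001, -1.0]]
ft_force: [-0.4, -0.4, -2.0]
time: 7.9
tcp_pos: [0.478, -0.1786, 0.0314]
orientation: [[-0.999, 0.038, -0.0], [0.038, 0.999, 0.0], [0.0, 0.0, -1.0]]
ft_force: [0.1, -0.2, -1.8]
gripper_width: 0.0585
finger_force: 65.9
tcp [ 478.  -178.6   31.4] xyaw 177.85 t 7.9 w 58.5
turn [ 0.   -0.01 -0.05] shift now [-0.2  1.7  5.4] shift after turn [-0.2  1.7  5.4]
j [ 31.8  56.4 -28.  107.9  52.4  29.5  54.8] F [ 0.1 -0.2 -1.8]
```

```bash
python3 -m inch '[[[0,1.2,2,0,0,0,50],[0,0,2,0,0,0,50],[0,0,1,0,0,0,50],[0,0,0,0,0,0,50]]]'; python3 -m inch '[[[0,0,1,0,0,0,50],[0,0,0,0,0,0,50]]]'; python3 -m inch '[[[0,0,1,0,0,0,50],[0,0,0,0,0,0,50]]]'; python3 -m inch '[[[0,0,1,0,0,0,50],[0,0,0,0,0,0,50]]]'
```

```text
time: 8.3
tcp_pos: [0.4782, -0.1773, 0.0261]
orientation: [[-0.999, 0.037, -0.0], [0.037, 0.999, 0.0], [0.0, 0.0, -1.0]]
ft_force: [0.2, 0.3, -1.1]
gripper_width: 0.0585
finger_force: 65.9
time: 8.5
tcp_pos: [0.4783, -0.1773, 0.0252]
orientation: [[-0.999, 0.037, -0.0], [0.037, 0.999, 0.0], [0.0, 0.0, -1.0]]
ft_force: [0.8, 0.9, -1.5]
gripper_width: 0.0582
finger_force: 65.9
time: 8.7
tcp_pos: [0.4783, -0.1773, 0.0242]
orientation: [[-0.999, 0.037, -0.0], [0.037, 0.999, 0.0], [0.0, 0.0, -1.0]]
ft_force: [-0.9, -0.2, -2.4]
gripper_width: 0.0585
finger_force: 65.9
time: 8.9
tcp_pos: [0.4784, -0.1773, 0.0233]
orientation: [[-0.999, 0.037, 0.0], [0.037, 0.999, 0.0], [-0.0, 0.0, -1.0]]
ft_force: [0.0, 0.6, -0.7]
gripper_width: 0.0583
finger_force: 66.0
```

```bash
for i in 1; do python3 -m inch '[[[0,0,1,0,0,0,50],[0,0,0,0,0,0,50]]]'|sed -n '2p;4p'; done;  python3 -m inch '[[[0,0,0.7,0,0,0,50],[0,0,0,0,0,0,50]]]'|sed -n '2p;4p'
python3 - <<'E'
from cell import *
from m import *
d=capture("scene");np.savez("scene3.npz",**d);P=cloud(d);X,Y,Z=np.moveaxis(P,-1,0)
m=(d["image"].min(-1)>215)&(X>.44)&(X<.6)&(abs(Y+.177)<.04)&(abs(Z-.047)<.012)
A=np.c_[P[m][:,:2],np.ones(m.sum())];print(m.sum(),np.linalg.lstsq(A,P[m][:,2],rcond=None)[0],np.median(Z[m]))
E
```

```text
tcp_pos: [0.4784, -0.1774, 0.023]
ft_force: [-5.7, 0.7, 20.1]
tcp_pos: [0.4784, -0.1773, 0.0228]
ft_force: [-9.6, 1.7, 32.4]
521 [ 0.01820495 -0.03934908  0.03188974] 0.048742607894607624
```

Contact is confirmed. I'll ease off and release.

```bash
python3 -m inch '[[[0,0,-0.7,0,0,0,50],[0,0,-0.5,0,0,0,50],[0,0,0,0,0,0,50]]]'|sed -n '2p;4p';python3 -m inch '[[[0,0,0,0,0,0,66],[0,0,0,0,0,0,75],[0,0,0,0,0,0,85],[0,0,0,0,0,0,85],[0,0,0,0,0,0,85]]]'
python3 - <<'E'
from cell import *
from m import *
d=capture("scene");np.savez("scene3.npz",**d)
cv2.imwrite("pics/c3.png",cv2.resize(d["image"][140:240,240:380,::-1],(700,500),interpolation=2))
E
```

```text
tcp_pos: [0.4784, -0.1773, 0.0232]
ft_force: [-3.2, 0.2, 10.9]
time: 10.15
tcp_pos: [0.4784, -0.1773, 0.0228]
orientation: [[-0.999, 0.037, -0.0], [0.037, 0.999, 0.0], [0.0, 0.0, -1.0]]
ft_force: [0.0, -0.1, -0.4]
gripper_width: 0.0849
finger_force: 0.0
```

View pics/c3.png

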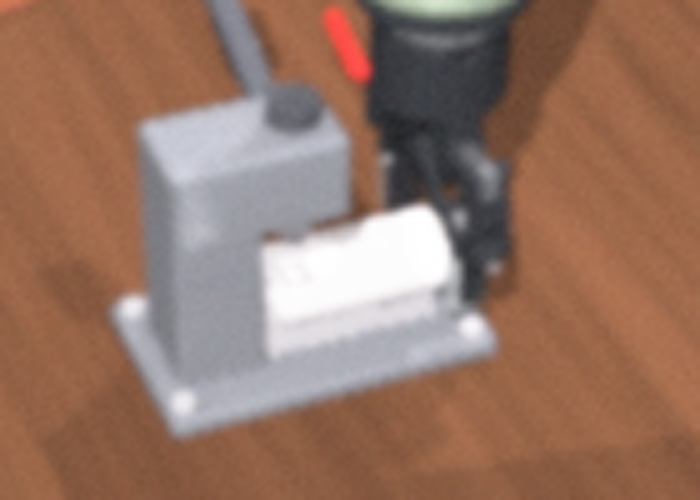

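The plate is on the bed under the ram, running into the press throat. I'll retreat and check it from above.

```bash
python3 -m inch '[[[1,0,-12,0,0,0,85],[3,0,-25,0,0,0,85],[10,0,-40,0,0,0,85],[10,0,-45,0,0,0,85],[0,0,-45,0,0,0,20]]]'|sed -n '1,2p;4p';python3 -m inch '[[[0,-40,-45,0,0,0,0],[0,-40,0,0,0,0,0],[0,-40,0,0,0,0,0],[-10,-40,0,0,0,0,0],[-20,0,0,0,0,0,0]]]'|sed -n '1,2p;4p'; python3 go.py 556.5 -338 210 177.9
python3 - <<'E'
from cell import *
from m import *
d=capture("top");np.savez("top4.npz",**d);P=cloud(d);X,Y,Z=np.moveaxis(P,-1,0)
m=(d["image"].min(-1)>215)&(X>.4)&(X<.56)&(abs(Y+.177)<.04)&(abs(Z-.046)<.012)
print(up(d,m,.046));q=P[m]
for x in(.45,.47,.49,.51,.53):
    k=q[abs(q[:,0]-x)<.004]
    if len(k):print(x,(k[:,1].min()*1000).round(1),(k[:,1].max()*1000).round(1))
a=d["image"].astype(float);
g=np.where(m|1,np.clip(215-a[...,2],0,None),0)
uv0=cv2.projectPoints(np.array([[.4638,-.1755,.046]]),d["rvec"],d["tvec"],d["K"],None)[0].ravel();print(uv0)
b=box(int(uv0[0])-4,int(uv0[1])-4,10,10);g=np.where(b,g,0);uv=np.array([(u*g).sum(),(v*g).sum()])/g.sum();print("hole",uv,onplane(d,uv,.046)*1000)
E
```

```text
time: 10.7
tcp_pos: [0.4529, -0.1761, 0.1922]
ft_force: [1.3, -1.0, 0.2]
time: 11.2
tcp_pos: [0.4764, -0.3361, 0.2274]
ft_force: [0.5, 0.2, -0.3]
tcp [ 476.4 -336.1  227.4] xyaw 177.47 t 11.2 w 0.0
turn [-0.08 -0.08 -0.43] shift now [-80.1   1.6  17.3] shift after turn [-80.1   1.   17.4]
j [ 52.6  46.4 -44.2  82.9  34.1  64.6  90. ] F [ 0.5  0.2 -0.3]
(((504.51348876953125, -175.91647338867188), (61.36354446411133, 107.6388931274414), 89.10767364501953), (498.9, -175.9), np.float64(1.5))
0.45 -204.7 -160.6
0.47 -205.5 -146.0
0.49 -205.3 -146.5
0.51 -205.5 -146.7
0.53 -205.9 -149.7
[368.02180353 233.01231052]
hole [368.2790404  236.47727273] [[ 453.74762027 -176.13210575   46.        ]]
```

```bash
python3 -m inch '[[[-30,0,0,0,0,0,0],[-30,1,0,0,0,0,0],[-20,0,8,0,0,0,0],[0,0,10,0,0,0,0],[0,0,0,0,0,0,0]]]'|sed -n '1,2p;4p';python3 -m inch '[[[0,0,10,0,0,0,0],[0,0,12,0,0,0,0],[0,0,12,0,0,0,0],[0,0,12,0,0,0,0],[0,0,12,0,0,0,0]]]'|sed -n '1,2p;4p';python3 -m inch '[[[0,0,12,0,0,0,0],[0,0,12,0,0,0,0],[0,0,12,0,0,0,0],[0,0,12,0,0,0,0],[0,0,12,0,0,0,0]]]'|sed -n '1,2p;4p'
```

```text
time: 11.75
tcp_pos: [0.558, -0.332, 0.2084]
ft_force: [-0.2, -0.5, 0.2]
time: 12.25
tcp_pos: [0.5584, -0.3334, 0.1507]
ft_force: [0.1, -2.9, 8.5]
time: 12.75
tcp_pos: [0.5588, -0.3324, 0.091]
ft_force: [0.4, 4.1, 12.3]
```

```bash
python3 -m inch '[[[0,0,6,0,0,0,0],[0,0,4,0,0,0,0],[0,0,0,0,0,0,0]]]'|sed -n '1,2p;4p';python3 -m inch '[[[0,0,2,0,0,0,0],[0,0,0,0,0,0,0]]]'|sed -n '1,2p;4p';python3 -m inch '[[[0,0,1,0,0,0,0],[0,0,0,0,0,0,0]]]'|sed -n '1,2p;4p'
```

```text
time: 13.05
tcp_pos: [0.5592, -0.3319, 0.0853]
ft_force: [-22.2, 11.4, 71.6]
time: 13.25
tcp_pos: [0.5594, -0.3318, 0.0846]
ft_force: [-28.5, 15.3, 92.8]
time: 13.45
tcp_pos: [0.5594, -0.3318, 0.0843]
ft_force: [-31.9, 16.3, 103.8]
```

```bash
python3 -m inch '[[[0,0,-3,0,0,0,0],[0,0,-1.5,0,0,0,0],[0,0,0,0,0,0,0]]]'|sed -n '1,2p;4p'
python3 - <<'E'
from cell import *
from m import *
d=capture("scene");e=capture("top")
for n,d in(("s",d),("t",e)):
    P=cloud(d);X,Y,Z=np.moveaxis(P,-1,0);k=(d["image"].max(-1)<90)&(X>.535)&(X<.58)&(Y<-.295)&(Y>-.38)&(Z<.14)&(Z>.04)
    q=P[k];print(n,len(q))
    if len(q)>5:
        for y in np.arange(-.38,-.29,.01):
            w=q[abs(q[:,1]-y)<.005]
            if len(w):print(round(y,3),len(w),np.percentile(w[:,2],[10,50,90]).round(4))
cv2.imwrite("pics/c5.png",np.hstack([cv2.resize(capture("scene")["image"][80:220,230:370,::-1],(400,400),interpolation=2),cv2.resize(e["image"][140:240,340:440+0,::-1],(400,400),interpolation=2)]))
E
```

```text
time: 13.75
tcp_pos: [0.5591, -0.3321, 0.0858]
ft_force: [-15.3, 8.8, 56.3]
s 115
-0.36 1 [0.0709 0.0709 0.0709]
-0.35 4 [0.0722 0.109  0.1391]
-0.34 10 [0.075  0.1051 0.1366]
-0.33 10 [0.0842 0.0894 0.1343]
-0.32 46 [0.0884 0.1053 0.1209]
-0.31 28 [0.0873 0.093  0.1145]
-0.3 16 [0.0864 0.136  0.1389]
t 81
-0.36 2 [0.0692 0.07   0.0709]
-0.35 9 [0.0713 0.0744 0.0771]
-0.34 12 [0.0791 0.0802 0.0813]
-0.33 11 [0.0813 0.0832 0.0859]
-0.32 25 [0.0865 0.0898 0.1167]
-0.31 16 [0.0887 0.0918 0.138 ]
-0.3 6 [0.0888 0.1161 0.1398]
```

View pics/c5.png

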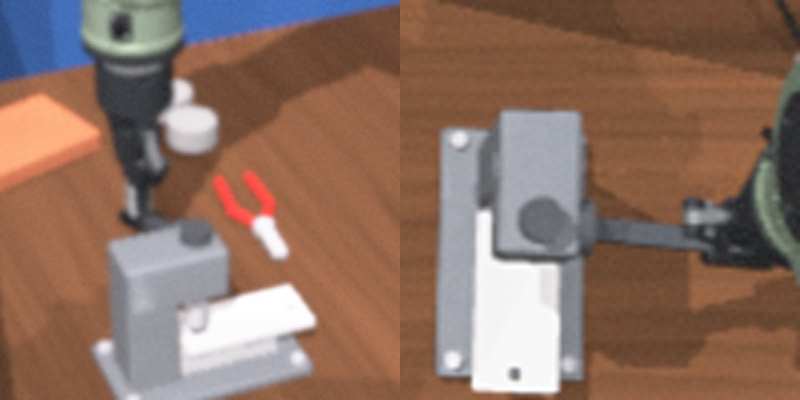

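The ram is down on the plate and the paddle slopes about 0.4 rad below level, with the force rising hard, so the lever is at its stop. I'll let it rise and then check it.

```bash
for i in 1 2; do python3 -m inch '[[[0,0,-12,0,0,0,0],[0,0,-12,0,0,0,0],[0,0,-12,0,0,0,0],[0,0,-12,0,0,0,0],[0,0,-12,0,0,0,0]]]'|sed -n '1,2p;4p';done; python3 -m inch '[[[0,0,-15,0,0,0,0],[0,0,-20,0,0,0,0],[30,0,0,0,0,0,0],[40,0,0,0,0,0,85],[40,30,0,0,0,0,85]]]'|sed -n '1,2p;4p'; python3 -m inch '[[[10,30,0,0,0,0,85],[0,0,0,0,0,0,85]]]'|sed -n '1,2p;4p'
python3 - <<'E'
from cell import *
from m import *
d=capture("top");np.savez("top6.npz",**d);P=cloud(d);X,Y,Z=np.moveaxis(P,-1,0)
m=(d["image"].min(-1)>215)&(X>.4)&(X<.56)&(abs(Y+.177)<.04)&(abs(Z-.046)<.012)
print(up(d,m,.046));q=P[m]
for x in(.455,.47,.49,.51,.53):
    k=q[abs(q[:,0]-x)<.004]
    if len(k):print(x,(k[:,1].min()*1000).round(1),(k[:,1].max()*1000).round(1))
g=np.where(box(365,229,7,7),np.clip(225-d["image"][...,2].astype(float),0,None),0);uv=np.array([(u*g).sum(),(v*g).sum()])/g.sum();print("hole",uv,onplane(d,uv,.046)*1000,d["image"][227:240,364:374,2].tolist())
m=(abs(X-.556)<.03)&(Y<-.29)&(Y>-.38)&(Z>.05)&(Z<.21);q=P[m];print("paddle",len(q),q.min(0).round(3),q.max(0).round(3))
E
python3 go.py 478.4 -177.3 23 177.9
```

```text
time: 14.4
tcp_pos: [0.5583, -0.3332, 0.143]
ft_force: [-1.0, 1.6, 4.4]
time: 14.9
tcp_pos: [0.5585, -0.333, 0.2034]
ft_force: [0.3, -0.2, -0.5]
time: 15.4
tcp_pos: [0.4491, -0.3019, 0.2373]
ft_force: [2.3, 0.2, -0.6]
time: 15.6
tcp_pos: [0.4415, -0.2671, 0.2389]
ft_force: [0.2, -0.2, -0.8]
(((504.5127868652344, -175.96023559570312), (61.27605056762695, 107.63888549804688), 89.10767364501953), (498.8, -176.1), np.float64(1.3))
0.455 -205.1 -146.1
0.47 -205.6 -146.4
0.49 -205.8 -146.4
0.51 -205.8 -147.0
0.53 -206.4 -149.7
hole [368.19604613 233.07578254] [[ 463.61837988 -176.00732472   46.        ]] [[246, 246, 246, 246, 246, 246, 246, 246, 246, 246], [247, 246, 246, 246, 246, 246, 246, 246, 246, 246], [247, 246, 246, 247, 247, 247, 247, 247, 246, 246], [246, 247, 247, 247, 247, 247, 247, 247, 246, 246], [246, 247, 248, 245, 235, 241, 247, 247, 247, 246], [247, 247, 244, 196, 140, 164, 235, 247, 247, 246], [247, 247, 241, 178, 133, 144, 225, 247, 247, 246], [247, 247, 244, 195, 132, 145, 230, 247, 247, 246], [247, 247, 249, 244, 219, 222, 246, 248, 247, 247], [250, 250, 250, 250, 251, 251, 250, 249, 249, 249], [235, 234, 235, 235, 241, 252, 255, 255, 255, 255], [98, 96, 99, 95, 95, 107, 114, 115, 114, 114], [62, 60, 64, 52, 46, 45, 50, 42, 41, 46]]
paddle 348 [ 0.539 -0.36   0.159] [ 0.573 -0.29   0.2  ]
tcp [ 442.3 -269.   238.6] xyaw 177.95 t 15.65 w 65.1
turn [-0.08  0.03  0.05] shift now [-32.7  93.2 215.5] shift after turn [-32.7  92.9 215.6]
j [ 51.7  40.3 -45.5  95.6  32.9  58.2  83. ] F [ 0.7 -0.1  0.2]
```

```bash
python3 -m inch '[[[0,35,0,0,0,0,85],[-3,35,0,0,0,0,85],[-6,22.5,40,0,0,0,85],[0,0,0,0,0,0,85],[0,0,0,0,0,0,85]]]'|sed -n '1,2p;4p'; python3 go.py 478.4 -177.3 23 177.9
```

```text
time: 16.15
tcp_pos: [0.4552, -0.1778, 0.1975]
ft_force: [1.0, 0.1, -0.1]
tcp [ 455.2 -177.8  197.5] xyaw 177.90 t 16.15 w 84.9
turn [-0.01 -0.05 -0.  ] shift now [-23.3   1.4 174.5] shift after turn [-23.1   1.3 174.5]
j [ 40.8  40.9 -42.5 104.6  35.9  48.9  68.6] F [ 1.   0.1 -0.1]
```

```bash
python3 -m inch '[[[0,1.2,45,0,0,0,85],[-10,0,45,0,0,0,85],[-10,0,40,0,0,0,85],[-3,0,30,0,0,0,85],[0,0,14.5,0,0,0,85]]]'|sed -n '1,2p;4p'; python3 -m inch '[[[0,0,0,0,0,0,85],[0,0,0,0,0,0,50],[0,0,0,0,0,0,50],[0,0,0,0,0,0,50],[0,0,0,0,0,0,50]]]'; python3 -m inch '[[[0,0,0,0,0,0,50],[0,0,0,0,0,0,50]]]'
```

```text
time: 16.65
tcp_pos: [0.4781, -0.1785, 0.0213]
ft_force: [0.2, -0.1, 0.7]
time: 17.15
tcp_pos: [0.4786, -0.1778, 0.0247]
orientation: [[-0.999, 0.038, 0.002], [0.038, 0.999, -0.001], [-0.002, -0.001, -1.0]]
ft_force: [-1.0, -0.8, 12.4]
gripper_width: 0.0584
finger_force: 61.5
time: 17.35
tcp_pos: [0.4786, -0.1778, 0.0247]
orientation: [[-0.999, 0.038, 0.002], [0.038, 0.999, -0.001], [-0.002, -0.001, -1.0]]
ft_force: [-2.8, -1.2, 10.8]
gripper_width: 0.0584
finger_force: 61.5
```

```bash
python3 -m inch '[[[0,0,-4,0,0,0,50],[0,0,-4,0,0,0,50],[15,0,0,0,0,0,50],[20,0,0,0,0,0,50],[25,0,0,0,0,0,50]]]'|sed -n '1,2p;4,6p'; python3 -m inch '[[[5,0,-30,0,0,0,50],[0,0,-40,0,0,0,50],[0,0,-45,0,0,0,50],[0,0,-45,0,0,8,50],[0,20,0,0,0,8,50]]]'|sed -n '1,2p;4,6p'; for i in 1 2; do python3 -m inch '[[[0,0,0,0,0,8,50],[0,0,0,0,0,8,50],[0,0,0,0,0,8,50],[0,0,0,0,0,8,50],[0,0,0,0,0,8,50]]]'|sed -n '1,2p;4,6p'; done; python3 go.py 440 150 190 78.5
```

```text
time: 17.85
tcp_pos: [0.4177, -0.1749, 0.0317]
ft_force: [0.7, 0.7, -2.9]
gripper_width: 0.0582
finger_force: 64.4
time: 18.35
tcp_pos: [0.4173, -0.1568, 0.1956]
ft_force: [-0.5, 0.7, -1.7]
gripper_width: 0.0581
finger_force: 65.5
time: 18.85
tcp_pos: [0.4165, -0.1548, 0.1918]
ft_force: [0.5, -0.8, -1.9]
gripper_width: 0.0584
finger_force: 65.5
time: 19.35
tcp_pos: [0.4165, -0.1547, 0.1918]
ft_force: [-0.2, 0.2, -1.5]
gripper_width: 0.0581
finger_force: 65.5
tcp [ 416.5 -154.7  191.8] xyaw 81.56 t 19.35 w 58.1
turn [ 0.04 -0.03  3.06] shift now [304.8 -21.5   1.9] shift after turn [303.2 -37.7   1.8]
j [ 23.9  33.9 -12.7 114.   12.8  33.4  -5.9] F [-0.2  0.2 -1.5]
```

Now to the open area beside the rest; then I'll tilt.

```bash
python3 -m inch '[[[0,0,0,0,0,3,50],[34,-4,0,0,0,0,50],[34,-4,0,0,0,0,50],[34,-4,0,0,0,0,50],[34,-4,0,0,0,0,50]]]'|sed -n '1,2p;4,6p'; python3 -m inch '[[[34,-4,0,0,0,0,50],[34,-4,0,0,0,0,50],[34,-4,0,0,0,0,50],[34,-4,0,0,0,0,50],[30,-4,0,0,0,0,50]]]'|sed -n '1,2p'; python3 -m inch '[[[0,0,0,0,7.5,0,50],[0,0,0,0,7.5,0,50],[0,0,0,0,7.5,0,50],[0,0,0,0,7.5,0,50],[0,0,0,0,7.5,0,50]]]'|sed -n '1,6p';python3 -m inch '[[[0,0,0,0,7.5,0,50],[0,0,0,0,0,0,50],[0,0,0,0,0,0,50]]]'|sed -n '1,6p'; python3 go.py 476.9 248 122 78.5 44.1 -8.97 0
```

```text
time: 19.85
tcp_pos: [0.4269, -0.0168, 0.1918]
ft_force: [0.7, 0.4, -2.5]
gripper_width: 0.0584
finger_force: 65.4
time: 20.35
tcp_pos: [0.4392, 0.1505, 0.1918]
time: 20.85
tcp_pos: [0.4381, 0.1498, 0.1882]
orientation: [[0.167, 0.982, 0.085], [0.852, -0.187, 0.489], [0.496, -0.009, -0.868]]
ft_force: [0.9, 0.3, -3.1]
gripper_width: 0.0583
finger_force: 65.4
time: 21.15
tcp_pos: [0.4377, 0.1493, 0.1862]
orientation: [[0.159, 0.982, 0.099], [0.793, -0.187, 0.58], [0.588, -0.014, -0.808]]
ft_force: [0.3, 0.5, -0.9]
gripper_width: 0.0584
finger_force: 65.5
tcp [437.7 149.3 186.2] xyaw 78.63 t 21.15 w 58.4
turn [-1.05  8.96  0.02] shift now [ 46.7  20.9 113.1] shift after turn [ 28.5  18.7 119.3]
j [ 26.8  46.1 -49.2 124.5  -6.8   8.9 -12.7] F [ 0.3  0.5 -0.9]
```

```bash
python3 -m inch '[[[9,4,20,0,0,0,50],[9,4,20,0,0,0,50],[9,4,20,0,0,0,50],[9,4,10,0,0,0,50],[9,4,5,0,0,0,50]]]'|sed -n '1,3p';  python3 -m inch '[[[0,0,0,-0.5,4,0,50],[0,0,0,-0.5,4,0,50],[0,0,0,0,1,0,50],[0,0,0,0,0,0,50],[0,0,0,0,0,0,50]]]'|sed -n '1,4p'; python3 go.py 476.9 248 122 78.5 44.1 -8.97 0
```

```text
time: 21.65
tcp_pos: [0.4715, 0.2277, 0.1523]
orientation: [[0.154, 0.983, 0.098], [0.794, -0.182, 0.58], [0.588, -0.012, -0.809]]
time: 22.15
tcp_pos: [0.479, 0.2225, 0.1573]
orientation: [[0.138, 0.982, 0.126], [0.696, -0.187, 0.693], [0.705, -0.008, -0.71]]
ft_force: [-0.1, -0.5, -1.5]
tcp [479.  222.5 157.3] xyaw 78.75 t 22.15 w 58.1
turn [-0.83  0.21  0.18] shift now [-7.4 -6.6 42.5] shift after turn [-7.6 -7.2 42.4]
j [ 2.260e+01  5.690e+01 -5.330e+01  1.208e+02 -7.900e+00  1.000e-01
 -1.020e+01] F [-0.1 -0.5 -1.5]
```

```bash
python3 -m inch '[[[-2,-2,10,-0.4,0.2,0,50],[-2,-2,10,-0.4,0,0.1,50],[-2,-2,11,0,0,0,50],[-1.5,-1,11,0,0,0,50],[0,0,0,0,0,0,50]]]'|sed -n '1,6p';   python3 go.py 482.3 274.5 65.1 78.5 44.1 -8.97 0
python3 - <<'E'
from cell import *
from m import *
s=sense();p=np.array(s["tcp_pos"]);R=np.array(s["orientation"])
o=p+R@[-.038,0,-.0153];f=o-R[:,0]*.065;print("pred origin",o.round(4),"foot",f.round(4),"px",(-R[:,0]).round(3))
for n in("scene","top"):
    d=capture(n);np.savez(f"{n}7.npz",**d);P=cloud(d)
    L=(P-o)@np.c_[-R[:,0],-R[:,1],-R[:,2]];m=(d["image"].min(-1)>150)&(abs(L[...,0])<.085)&(abs(L[...,1])<.045)&(abs(L[...,2]-.006)<.015)
    q=L[m]*1000
    if len(q)<20: print(n,len(q));continue
    A=np.c_[q[:,:2],np.ones(len(q))];print(n,len(q),np.linalg.lstsq(A,q[:,2],rcond=None)[0].round(3),"local range",np.percentile(q,[1,99],axis=0).round(1).tolist())
E
```

```text
time: 22.65
tcp_pos: [0.4926, 0.2407, 0.1313]
orientation: [[0.142, 0.984, 0.11], [0.697, -0.178, 0.695], [0.703, -0.022, -0.711]]
ft_force: [0.1, 0.4, -1.7]
gripper_width: 0.0581
finger_force: 65.6
tcp [492.6 240.7 131.3] xyaw 78.50 t 22.65 w 58.1
turn [-1.75  0.33 -0.  ] shift now [-24.4 -14.7  69.5] shift after turn [-24.8 -16.8  68.8]
j [ 1.940e+01  6.020e+01 -5.130e+01  1.176e+02 -1.260e+01  1.000e-01
 -4.800e+00] F [ 0.1  0.4 -1.7]
pred origin [0.4855 0.2035 0.1155] foot [0.4763 0.1582 0.0698] px [-0.142 -0.697 -0.703]
scene 290 [2.00e-03 1.60e-02 5.85e+00] local range [[-70.2, -37.6, -7.4], [49.0, 38.8, 20.3]]
top 387 [3.000e-03 2.000e-03 5.283e+00] local range [[-67.5, -34.6, -1.9], [-16.6, 33.9, 17.0]]
```

```bash
python3 -m inch '[[[-5,-5,10,-0.5,0,0,50],[-5,-5,10,-0.5,0,0,50],[0,-5,10,-0.5,0,0,50],[0,-3,5,0,0,0,50],[0,0,0,0,0,0,50]]]'|sed -n '1,4p';   python3 go.py 478.9 257.8 105 78.5 44.1 -8.97 0
```

```text
time: 23.25
tcp_pos: [0.4989, 0.2516, 0.1129]
orientation: [[0.142, 0.985, 0.098], [0.703, -0.17, 0.69], [0.697, -0.029, -0.717]]
ft_force: [-1.2, -0.2, -1.1]
tcp [498.9 251.6 112.9] xyaw 78.55 t 23.25 w 58.2
turn [-2.37  0.83  0.02] shift now [ -3.9 -20.5   8. ] shift after turn [ -4.  -20.8   7.1]
j [ 1.730e+01  6.210e+01 -4.980e+01  1.157e+02 -1.930e+01  1.000e-01
  2.400e+00] F [-1.2 -0.2 -1.1]
```

The rest pose with a perpendicular grasp pins joint 6 at its limit (0°). I'll set the plate crosswise on the bench pin and regrasp it with the tool pitched 30°, so the final lean needs only about 15° of tool tilt.

```bash
python3 -m inch '[[[-20,0,-20,0,0,0,50],[-20,0,-20,0,-5,0,50],[-20,0,-10,0,-8,0,50],[-20,0,0,0,-8,0,50],[-20,0,0,0,-8,0,50]]]'|sed -n '1,4p'; python3 -m inch '[[[-20,0,0,0,-8,0,50],[-10,0,0,0,-8,0,50],[0,0,0,0,0,0,50],[0,0,0,0,0,0,50]]]'|sed -n '1,6p';  python3 go.py 545.5 98.4 110 68
```

```text
time: 23.75
tcp_pos: [0.4795, 0.141, 0.092]
orientation: [[0.173, 0.985, 0.021], [0.944, -0.172, 0.28], [0.279, -0.028, -0.96]]
ft_force: [-0.2, 1.2, -3.7]
time: 24.15
tcp_pos: [0.4737, 0.1182, 0.0828]
orientation: [[0.17, 0.985, -0.025], [0.984, -0.168, 0.056], [0.051, -0.034, -0.998]]
ft_force: [-0.8, -0.2, -2.7]
gripper_width: 0.0584
finger_force: 65.6
tcp [473.7 118.2  82.8] xyaw 80.22 t 24.15 w 58.4
turn [-2.27 -2.68 12.26] shift now [ -6.   73.2 -30.1] shift after turn [  8.5  74.  -27.2]
j [-16.9  48.    2.4 111.  -14.   22.1 -12. ] F [-0.8 -0.2 -2.7]
```

```bash
python3 -m inch '[[[0,0,-27,-1.1,-1.3,6.1,50],[0,0,0,-1.1,-1.3,6.1,50],[3,25,0,0,0,0,50],[3,25,0,0,0,0,50],[2.5,24,0,0,0,0,50]]]'|sed -n '1,4p'; python3 -m inch '[[[0,0,0,0,0,0,50],[0,0,0,0,0,0,50]]]'>/dev/null;  python3 go.py 545.5 98.4 14 68
```

```text
time: 24.65
tcp_pos: [0.5473, 0.0941, 0.1094]
orientation: [[0.378, 0.926, -0.001], [0.926, -0.378, 0.003], [0.002, -0.002, -1.0]]
ft_force: [-0.2, 0.8, -0.7]
tcp [546.1  94.5 109.2] xyaw 67.78 t 24.85 w 58.8
turn [-0.14 -0.05 -0.22] shift now [ 3.3 -1.8 95.2] shift after turn [ 3.4 -2.  95.2]
j [-19.   49.3  11.6  97.4 -15.6  35.  -20.8] F [-0.3  0.8 -1.1]
```

```bash
python3 -m inch '[[[3.3,-1.8,25,0,0,-0.2,50],[0,0,30,0,0,0,50],[0,0,25,0,0,0,50],[0,0,13,0,0,0,50],[0,0,0,0,0,0,50]]]'|sed -n '1,4p'; for i in 1 2 3; do python3 -m inch '[[[0,0,1,0,0,0,50],[0,0,0,0,0,0,50]]]'|sed -n '2p;4p';done
```

```text
time: 25.35
tcp_pos: [0.5449, 0.0995, 0.0157]
orientation: [[0.373, 0.928, -0.003], [0.928, -0.373, -0.0], [-0.001, -0.003, -1.0]]
ft_force: [-0.1, -0.4, -0.6]
tcp_pos: [0.5464, 0.1, 0.0168]
ft_force: [0.2, -0.3, -1.0]
tcp_pos: [0.5461, 0.1001, 0.0152]
ft_force: [0.4, 0.2, -1.7]
tcp_pos: [0.5459, 0.1, 0.0137]
ft_force: [0.8, -0.1, -2.2]
```

```bash
for i in 1 2 3 4; do python3 -m inch '[[[0,0,1,0,0,0,50],[0,0,0,0,0,0,50]]]'|sed -n '2p;4p';done
```

```text
tcp_pos: [0.5459, 0.1, 0.0126]
ft_force: [0.4, 0.2, -2.8]
tcp_pos: [0.5459, 0.1, 0.0116]
ft_force: [-0.5, 0.3, -1.0]
tcp_pos: [0.5459, 0.1, 0.0106]
ft_force: [0.5, 0.3, -1.2]
tcp_pos: [0.546, 0.1001, 0.0098]
ft_force: [-0.9, 0.6, 3.7]
```

```bash
python3 -m inch '[[[0,0,-0.5,0,0,0,66],[0,0,0,0,0,0,75],[0,0,0,0,0,0,85],[0,0,0,0,0,0,85],[0,0,-10,0,0,0,85]]]'|sed -n '1,5p'; python3 -m inch '[[[0,0,-30,0,0,0,85],[0,0,0,0,-7.5,0,85],[0,0,0,0,-7.5,0,85],[0,0,0,0,-7.5,0,85],[0,0,0,0,-7.5,0,85]]]'|sed -n '1,4p'; python3 -m inch '[[[0,0,0,0,0,0,85],[0,0,0,0,0,0,85]]]' >/dev/null; python3 go.py 545.1 98.1 12.4 68 -27.8 11.2 0
python3 - <<'E'
from cell import *
from m import *
d=capture("scene");cv2.imwrite("pics/c8.png",cv2.resize(d["image"][180:320,260:460,::-1],(700,490),interpolation=2))
P=cloud(d);X,Y,Z=np.moveaxis(P,-1,0);m=(d["image"].min(-1)>150)&(np.hypot(X-.531,Y-.064)<.09)&(abs(Z-.031)<.012)
q=P[m];print(np.linalg.lstsq(np.c_[q[:,:2],np.ones(len(q))],q[:,2],rcond=None)[0],np.median(q[:,2]),up(d,m,.031))
E
```

```text
time: 27.25
tcp_pos: [0.5454, 0.0999, 0.0197]
orientation: [[0.371, 0.928, -0.002], [0.928, -0.371, -0.001], [-0.002, -0.002, -1.0]]
ft_force: [0.6, 0.7, 0.7]
gripper_width: 0.0847
time: 27.75
tcp_pos: [0.5463, 0.1009, 0.0519]
orientation: [[0.321, 0.929, -0.185], [0.801, -0.371, -0.47], [-0.505, 0.002, -0.863]]
ft_force: [-0.3, -0.6, 0.4]
tcp [545.9 100.2  50.3] xyaw 68.24 t 27.95 w 84.9
turn [0.08 0.07 0.22] shift now [17.  0. 34.] shift after turn [17.  0. 34.]
j [-37.4  67.8  30.6  77.7  -7.   59.3 -36.5] F [-0.  -0.7 -0.1]
[-0.00726248 -0.0053562   0.03715278] 0.03293226758689984 (((549.0400390625, 103.11370086669922), (54.47769546508789, 65.76433563232422), 65.89910888671875), (549.9, 104.9), np.float64(-45.0))
```

View pics/c8.png

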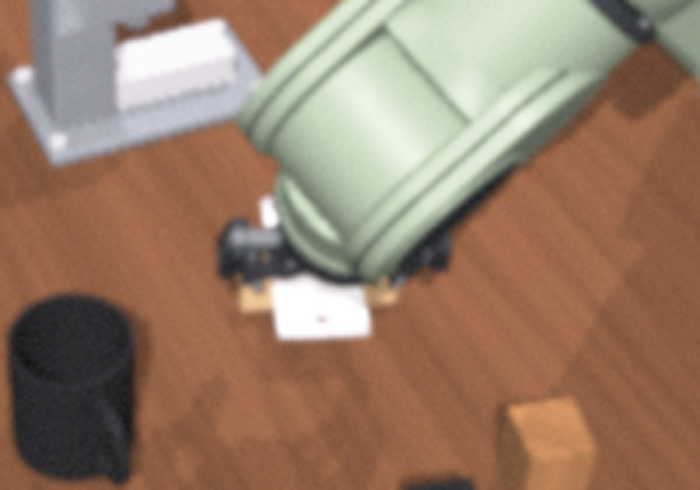

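```bash
python3 -m inch '[[[5,0,10,0,0,0.2,85],[6,0,12,0,0,0,85],[6,0,12,0,0,0,85],[0,0,0,0,0,0,85],[0,0,0,0,0,0,85]]]'|sed -n '1,4p'; python3 -m inch '[[[0,0,0,0,0,0,50],[0,0,0,0,0,0,50],[0,0,0,0,0,0,50],[0,0,0,0,0,0,50],[0,0,0,0,0,0,50]]]'; python3 go.py 545.1 98.1 12.4 68 -27.8 11.2 0
```

```text
time: 28.5
tcp_pos: [0.545, 0.0976, 0.0121]
orientation: [[0.325, 0.927, -0.187], [0.802, -0.374, -0.465], [-0.501, 0.001, -0.865]]
ft_force: [0.7, -0.6, 0.0]
time: 29.0
tcp_pos: [0.5453, 0.0979, 0.0128]
orientation: [[0.325, 0.927, -0.186], [0.802, -0.374, -0.465], [-0.501, 0.002, -0.866]]
ft_force: [0.3, 1.5, 5.6]
gripper_width: 0.0588
finger_force: 62.8
tcp [545.3  97.9  12.8] xyaw 67.97 t 29.0 w 58.8
turn [ 0.08  0.08 -0.02] shift now [ 0.3 -0.3  0.4] shift after turn [ 0.3 -0.3  0.4]
j [-37.   71.   29.9  77.8  -7.8  56.1 -37.3] F [0.3 1.5 5.6]
```

```bash
cat > lean.py <<'E'
# lean.py init | lean.py offh offz [angle]: remaining motion to plate lean pose offset offh (away from post) and offz (mm)
import sys,numpy as np
from scipy.spatial.transform import Rotation as Ro
from cell import *
s=sense();p=np.array(s["tcp_pos"])*1000;R=np.array(s["orientation"])
if sys.argv[1]=="init":
    px=np.array([-.373,-.928,0]);px/=np.linalg.norm(px);pz=np.array([0,0,1.]);B=np.c_[px,np.cross(pz,px),pz];O=np.array([531.7,64.7,25])
    np.savez("grip.npz",B=R.T@B,O=R.T@(O-p));sys.exit()
g=np.load("grip.npz");oh,oz=map(float,sys.argv[2-1:3]);th=np.radians(float(sys.argv[3]) if len(sys.argv)>3 else 45)
a=np.radians(-101.5);h=np.array([np.cos(a),np.sin(a),0]);z=np.array([0,0,1.]);C=np.array([483.5,280.6,0])
px=np.cos(th)*h-np.sin(th)*z;pz=np.sin(th)*h+np.cos(th)*z;B=np.c_[px,np.cross(pz,px),pz]
foot=C+h*(21+66/np.tan(th)+oh)+z*oz;O=foot-65*px
T=B@g["B"].T;t=O-T@g["O"]
Bn=R@g["B"];On=p+R@g["O"];f=On+65*Bn[:,0]
print("now foot",f.round(1),"h-dist %.1f lat %.1f"%((f-C)@h,(f-C)@np.cross(z,h)),"plate angle %.1f"%np.degrees(np.arcsin(-Bn[2,0])),"az %.1f"%np.degrees(np.arctan2(Bn[1,0],Bn[0,0])))
print("tcp",p.round(1),"target",t.round(1),"Ttoolz",T[:,2].round(2),"t",s["time"])
print("turn",Ro.from_matrix(R.T@T).as_rotvec(degrees=True).round(2),"shift now",(R.T@(t-p)).round(1),"after",(T.T@(t-p)).round(1))
print("j",np.round(s["joint_positions"],1),"F",np.round(s["ft_force"],1))
E
python3 lean.py init; python3 -m inch '[[[-15,0,-26,0,0,0,50],[-20,0,-34.6,0,0,0,50],[-20,0,-34.6,0,0,0,50],[-10,0,-17,0,0,0,50],[0,0,0,0,0,0,50]]]'; python3 lean.py 25 60
```

```text
time: 29.5
tcp_pos: [0.5459, 0.0981, 0.1445]
orientation: [[0.326, 0.927, -0.183], [0.803, -0.374, -0.464], [-0.498, 0.004, -0.867]]
ft_force: [1.3, -0.1, -1.9]
gripper_width: 0.0582
finger_force: 65.6
now foot [508.    4.5 156.4] h-dist 265.6 lat 79.0 plate angle 0.2 az -111.9
tcp [545.9  98.1 144.5] target [477.4 249.1 122.8] Ttoolz [ 0.05  0.25 -0.97] t 29.5
turn [ -1.15  44.75 -10.55] shift now [ 109.8 -120.2  -38.7] after [124.  -97.6  55.6]
j [-38.   60.   32.7  76.3  -4.8  67.7 -34.9] F [ 1.3 -0.1 -1.9]
```

```bash
python3 -m inch '[[[0,0,-10,-0.2,7.4,-1.75,50],[0,0,-10,-0.2,7.4,-1.75,50],[0,0,-10,-0.2,7.4,-1.75,50],[0,0,0,-0.2,7.4,-1.75,50],[0,0,0,-0.2,7.4,-1.75,50]]]'|sed -n '1,6p'; python3 -m inch '[[[0,0,0,-0.2,7.4,-1.75,50],[0,0,0,0,0,0,50],[0,0,0,0,0,0,50]]]'|sed -n '1,2p'; python3 lean.py 25 60
```

```text
time: 30.0
tcp_pos: [0.5491, 0.109, 0.1697]
orientation: [[0.229, 0.973, 0.02], [0.965, -0.23, 0.126], [0.127, -0.01, -0.992]]
ft_force: [1.2, -0.6, -2.8]
gripper_width: 0.0586
finger_force: 65.4
time: 30.3
tcp_pos: [0.549, 0.1076, 0.1686]
now foot [531.9  28.5 107.2] h-dist 237.4 lat 97.7 plate angle 44.1 az -102.1
tcp [549.  107.6 168.6] target [477.4 249.1 122.8] Ttoolz [ 0.05  0.25 -0.97] t 30.3
turn [-0.26  0.92 -0.34] shift now [108.8 -99.   75. ] after [108.2 -98.7  76.3]
j [ -8.   42.9   1.8  98.5 -24.9  37.    1.1] F [-0.1  1.5 -2.1]
```

```bash
python3 -m inch '[[[22,-25,5,-0.2,0.9,-0.3,50],[22,-25,10,0,0,0,50],[22,-25,20,0,0,0,50],[22,-24,20,0,0,0,50],[20,0,20,0,0,0,50]]]'|sed -n '1,6p'; python3 -m inch '[[[0,0,0,0,0,0,50],[0,0,0,0,0,0,50]]]'|sed -n '1,2p'; python3 lean.py 5 10;  python3 - <<'E'
from cell import *
from m import *
s=sense();p=np.array(s["tcp_pos"]);R=np.array(s["orientation"]);g=np.load("grip.npz");B=R@g["B"];o=p+R@g["O"]/1000
for n in("scene","top"):
    d=capture(n);P=cloud(d);L=(P-o)@B
    m=(d["image"].min(-1)>150)&(abs(L[...,0])<.085)&(abs(L[...,1])<.045)&(abs(L[...,2]-.006)<.012);q=L[m]*1000
    print(n,len(q),np.linalg.lstsq(np.c_[q[:,:2],np.ones(len(q))],q[:,2],rcond=None)[0].round(3),np.percentile(q,[1,99],axis=0).round(1).tolist())
E
```

```text
time: 30.8
tcp_pos: [0.4738, 0.2531, 0.1236]
orientation: [[0.189, 0.981, 0.049], [0.948, -0.195, 0.253], [0.257, -0.001, -0.966]]
ft_force: [1.0, 0.6, -1.7]
gripper_width: 0.0583
finger_force: 65.5
time: 31.0
tcp_pos: [0.4763, 0.2509, 0.1238]
now foot [460.4 172.4  61.1] h-dist 110.6 lat -1.1 plate angle 45.0 az -101.2
tcp [476.3 250.9 123.8] target [481.4 268.7  72.8] Ttoolz [ 0.05  0.25 -0.97] t 31.0
turn [-0.09  0.05  0.26] shift now [ 4.8  1.5 54.1] after [ 4.8  1.4 54.1]
j [-23.   44.5  -2.3 109.7 -32.4  19.8  -5.9] F [ 0.5 -0.4 -0.8]
scene 238 [-0.012  0.007  4.566] [[-70.2, -35.0, -5.5], [50.6, 37.1, 17.0]]
top 45 [-0.172 -0.032 15.245] [[52.6, -20.8, 0.9], [64.9, 29.8, 8.2]]
```

```bash
python3 -m inch '[[[1,0.5,14,0,0,0.25,50],[1.5,0.5,16,0,0,0,50],[1.5,0.5,14,0,0,0,50],[0.8,0,10,0,0,0,50],[0,0,0,0,0,0,50]]]'|sed -n '1,6p'; python3 lean.py 4 0
```

```text
time: 31.6
tcp_pos: [0.4818, 0.2676, 0.0722]
orientation: [[0.197, 0.979, 0.051], [0.946, -0.204, 0.253], [0.258, -0.002, -0.966]]
ft_force: [-0.3, -0.2, -1.4]
gripper_width: 0.0583
finger_force: 65.5
now foot [465.3 189.4   9.4] h-dist 93.0 lat 0.3 plate angle 45.0 az -101.8
tcp [481.8 267.6  72.2] target [481.6 269.7  62.8] Ttoolz [ 0.05  0.25 -0.97] t 31.6
turn [-0.1   0.01 -0.15] shift now [-0.5 -0.6  9.6] after [-0.5 -0.6  9.6]
j [-22.7  50.6  -5.6 109.2 -34.1  13.5  -4.9] F [-0.3 -0.2 -1.4]
```

Aligned; lowering the foot onto the bench.

```bash
python3 -m inch '[[[-1,-0.5,3,0,0,0,50],[-1,0,3,0,0,0,50],[0,0,0,0,0,0,50]]]'|sed -n '2p;4p'; for i in 1 2 3 4; do python3 -m inch '[[[-0.3,0,1,0,0,0,50],[0,0,0,0,0,0,50]]]'|sed -n '2p;4p';done; python3 lean.py 0 0
```

```text
tcp_pos: [0.4817, 0.2671, 0.0672]
ft_force: [-1.0, 1.1, -1.6]
tcp_pos: [0.4817, 0.2673, 0.0663]
ft_force: [-0.3, 0.0, -1.1]
tcp_pos: [0.4817, 0.2673, 0.0651]
ft_force: [0.8, -0.1, -1.0]
tcp_pos: [0.4816, 0.2672, 0.064]
ft_force: [0.1, 0.6, -1.7]
tcp_pos: [0.4816, 0.2672, 0.0629]
ft_force: [0.7, -0.3, -2.0]
now foot [4.652e+02 1.890e+02 1.000e-01] h-dist 93.4 lat 0.3 plate angle 45.0 az -101.7
tcp [481.6 267.2  62.9] target [482.4 273.6  62.8] Ttoolz [ 0.05  0.25 -0.97] t 32.7
turn [-0.02 -0.04 -0.13] shift now [ 6.2 -0.6  1.8] after [ 6.2 -0.6  1.8]
j [-22.1  51.6  -6.6 109.5 -34.3  11.9  -4.4] F [ 0.7 -0.3 -2. ]
```

```bash
python3 -m inch '[[[1.5,-0.3,0.4,0,0,-0.1,50],[1.5,-0.3,0.4,0,0,0,50],[0,0,0,0,0,0,50]]]'|sed -n '2p;4p'; for i in 1 2 3 4; do python3 -m inch '[[[0.97,0,0.26,0,0,0,50],[0,0,0,0,0,0,50]]]'|sed -n '2p;4p';done; python3 lean.py 0 0
```

```text
tcp_pos: [0.4816, 0.2707, 0.0631]
ft_force: [-0.5, -0.4, -1.2]
tcp_pos: [0.4819, 0.2715, 0.0631]
ft_force: [-0.6, 0.1, -1.1]
tcp_pos: [0.4821, 0.2725, 0.0631]
ft_force: [-1.0, 0.3, -1.2]
tcp_pos: [0.4822, 0.2729, 0.063]
ft_force: [-0.7, -4.2, -0.1]
tcp_pos: [0.4823, 0.2732, 0.0629]
ft_force: [-2.8, -9.5, 1.8]
now foot [4.660e+02 1.949e+02 2.000e-01] h-dist 87.5 lat -0.1 plate angle 45.0 az -101.6
tcp [482.3 273.2  62.9] target [482.4 273.6  62.8] Ttoolz [ 0.05  0.25 -0.97] t 33.8
turn [-0.02  0.05 -0.08] shift now [ 0.4 -0.1  0.2] after [ 0.4 -0.1  0.2]
j [-23.1  51.7  -6.  108.9 -34.4  12.4  -4.9] F [-2.8 -9.5  1.8]
```

```bash
python3 -m inch '[[[-0.9,0,0.2,0,0,0,50],[0,0,0,0,0,0,50]]]'|sed -n '2p;4p'; for i in 1 2 3; do python3 -m inch '[[[-0.15,0,0.55,0,0,0,50],[0,0,0,0,0,0,50]]]'|sed -n '2p;4p';done; python3 lean.py 0 0
```

```text
tcp_pos: [0.4823, 0.2731, 0.0628]
ft_force: [-1.8, -6.1, 6.4]
tcp_pos: [0.4824, 0.2732, 0.0625]
ft_force: [-4.4, -6.7, 13.8]
tcp_pos: [0.4824, 0.2733, 0.0623]
ft_force: [-5.0, -7.0, 21.1]
tcp_pos: [0.4825, 0.2735, 0.0621]
ft_force: [-6.7, -9.8, 29.1]
now foot [466.3 195.3  -0.8] h-dist 87.0 lat 0.1 plate angle 45.1 az -101.5
tcp [482.5 273.5  62.1] target [482.4 273.6  62.8] Ttoolz [ 0.05  0.25 -0.97] t 34.6
turn [ 0.03 -0.1  -0.03] shift now [ 0.3 -0.2 -0.6] after [ 0.3 -0.2 -0.6]
j [-22.9  51.8  -6.3 109.  -34.4  12.1  -4.8] F [-6.7 -9.8 29.1]
```

Both contacts are made. I'll relax the push and release.

```bash
python3 -m inch '[[[0,0,-1,0,0,0,50],[0,0,-0.4,0,0,0,50],[0,0,0,0,0,0,50]]]'|sed -n '2p;4p'; python3 -m inch '[[[0,0,0,0,0,0,62],[0,0,0,0,0,0,64],[0,0,0,0,0,0,70],[0,0,0,0,0,0,78],[0,0,0,0,0,0,85]]]'; python3 -m inch '[[[0,0,0,0,0,0,85],[0,0,0,0,0,0,85],[0,0,0,0,0,0,85]]]'|sed -n '1,5p'
python3 - <<'E'
from cell import *
from m import *
d=capture("scene");cv2.imwrite("pics/c9.png",cv2.resize(d["image"][220:360,330:500,::-1],(680,560),interpolation=2))
E
```

```text
tcp_pos: [0.4823, 0.2731, 0.0627]
ft_force: [-2.8, -5.4, 8.9]
time: 35.4
tcp_pos: [0.4822, 0.2732, 0.0622]
orientation: [[0.195, 0.979, 0.052], [0.946, -0.202, 0.253], [0.259, 0.0, -0.966]]
ft_force: [0.3, -0.1, 0.5]
gripper_width: 0.0843
finger_force: 0.0
time: 35.7
tcp_pos: [0.4822, 0.2731, 0.0623]
orientation: [[0.195, 0.979, 0.052], [0.946, -0.202, 0.253], [0.259, 0.0, -0.966]]
ft_force: [0.7, -0.5, 0.6]
gripper_width: 0.0849
```

View pics/c9.png

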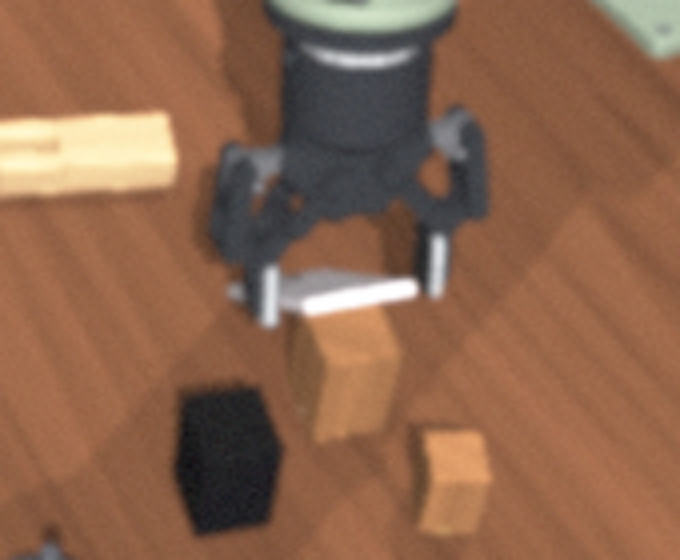

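The plate leans on the post with the fingers open on both sides and clear. Retreating.

```bash
python3 -m inch '[[[0,0,-8,0,0,0,85],[0,0,-20,0,0,0,85],[0,0,-35,0,0,0,85],[0,0,-45,0,0,0,85],[-20,0,-45,0,0,0,85]]]'|sed -n '1,4p'; python3 -m inch '[[[-40,0,-20,0,0,0,85],[-45,0,0,0,0,0,85],[-45,0,0,0,0,0,85],[-45,0,0,0,0,0,85],[0,0,0,0,0,0,85]]]'|sed -n '1,4p'
python3 - <<'E'
from cell import *
from m import *
h=np.array([np.cos(np.radians(-101.5)),np.sin(np.radians(-101.5)),0]);
out=[]
for n in("scene","top"):
    d=capture(n);P=cloud(d);X,Y,Z=np.moveaxis(P,-1,0)
    m=(d["image"].min(-1)>130)&(np.hypot(X-.475,Y-.235)<.09)&(Z>.01)&(Z<.11);q=P[m]
    w=q-np.median(q,0);w=w[np.abs(w).max(1)<.08];nrm=np.linalg.svd(w-w.mean(0))[2][2];nrm*=np.sign(nrm[2])
    print(n,len(q),"tilt %.1f az %.1f"%(np.degrees(np.arccos(nrm[2])),np.degrees(np.arctan2(nrm[1],nrm[0]))),q.min(0).round(3),q.max(0).round(3),q.mean(0).round(4))
    for nm,c,z0 in(("mug",(.73,.115),.07),("stand",(.687,.331),.01)):
        k=(np.hypot(X-c[0],Y-c[1])<.07)&(Z>z0);print(nm,P[k].mean(0).round(3),P0[n][k].mean(0).round(3) if 0 else "")
    out.append(d["image"])
cv2.imwrite("pics/c10.png",np.hstack([cv2.resize(out[0][200:380,280:500,::-1],(400,327),interpolation=2),cv2.resize(out[1][150:270,160:307,::-1],(400,327),interpolation=2)]))
E
```

```text
time: 36.25
tcp_pos: [0.4698, 0.2163, 0.2072]
orientation: [[0.193, 0.98, 0.052], [0.946, -0.2, 0.254], [0.26, 0.001, -0.966]]
ft_force: [0.7, 0.1, 0.4]
time: 36.75
tcp_pos: [0.4342, 0.039, 0.1784]
orientation: [[0.204, 0.978, 0.053], [0.945, -0.211, 0.251], [0.257, -0.001, -0.967]]
ft_force: [0.1, 0.7, -0.2]
scene 319 tilt 44.1 az -100.8 [0.447 0.189 0.01 ] [0.515 0.29  0.101] [0.4842 0.2547 0.0695]
mug [0.732 0.121 0.083] 
stand [0.695 0.341 0.024] 
top 782 tilt 44.5 az -101.4 [0.439 0.193 0.01 ] [0.513 0.3   0.102] [0.4766 0.2435 0.0562]
mug [0.731 0.123 0.084] 
stand [0.688 0.332 0.023]
```

View pics/c10.png

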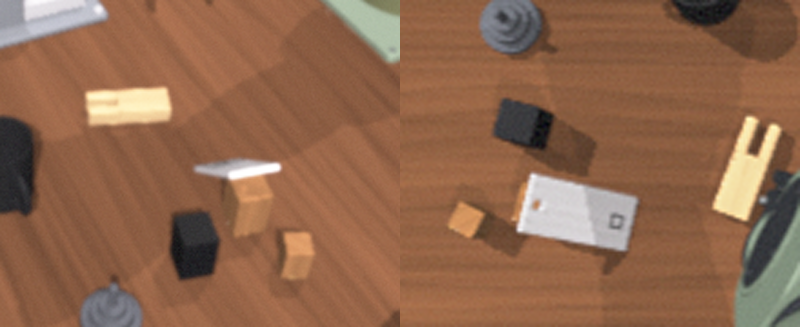

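The plate leans at 44.5°, square to the post. The hole is up at (537,205), the scribed face is up, and the gripper is clear. Handing in.

```bash
python3 -c "from cell import *; print(sense()['time'], sign_off())"
```

```text
the job is handed in; nothing more can be done
36.85 None
```

I handed the job in at 36.85 s: the plate was stamped under the ram and now leans at about 44.5°, square against the large orange post, plain end down and scribed face up; on the way I set it down once more on the bench pin to regrip it.

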